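Cover the bisque tiles

TASK

Push the row of four bisque tiles along the glazing board as one block, without lifting or tipping any, until they butt together in a straight, square row against the end stop. Then fetch the heavy dust cover from the sloping rack by its grip rail and put it squarely and centrally over the whole row: set one long edge down on the glazing board beside the row first, then pivot it down gently until it lies flat on both cleats, without touching the tiles. Let go of it, and leave the vase, beaker and bowl as they are.

Things in the scene. Friction and masses are not known exactly. Their poses are not given: they have to be found in the camera images.
- board: the glazing board: a fixed grey fibre-cement board, 190 mm (its x) by 300 mm (its y), 12 mm thick, flat on the table. Origin: centre of its underside; z up. At its +y end a fixed wooden end stop, 60 mm (x) by 16 mm (y), 12 mm above the board's top; its face towards the tiles is at y = +132 mm. The tiles lie in a loose row along its y axis near x = 0, short of the stop.
- place (a point): point on the top face of the glazing board at the middle of the closed row: 44 mm from the board's centre towards the end stop, on its centre line (88 mm short of the stop's face). The middle of the cover belongs above it. Axes as the board's.
- tile0_center (a point): centre (half-way up, 7 mm over its underside) of a square bisque clay tile 44 x 44 x 14 mm, about 50 g, lying flat on the glazing board; the tile next to the end stop. Its y axis runs roughly along the row towards the end stop.
- tile1_center (a point): centre (half-way up, 7 mm over its underside) of a square bisque clay tile 44 x 44 x 14 mm, about 50 g, lying flat on the glazing board; second from the end stop, 3 to 7 mm gap to its neighbour at the start. Its y axis runs roughly along the row towards the end stop.
- tile2_center (a point): centre (half-way up, 7 mm over its underside) of a square bisque clay tile 44 x 44 x 14 mm, about 50 g, lying flat on the glazing board; third from the end stop. Its y axis runs roughly along the row towards the end stop.
- tile3_center (a point): centre (half-way up, 7 mm over its underside) of a square bisque clay tile 44 x 44 x 14 mm, about 50 g, lying flat on the glazing board; last of the row, farthest from the end stop. Its y axis runs roughly along the row towards the end stop.
- cover_handle (a point): middle of the dust cover's grip rail: centre of the rail's section, 66 mm above the undersides of the cleats, straight above the cover's middle. The rail is 22 mm wide (x), 124 mm long (y), 24 mm high, 14 mm clear above the panel save at two posts 20 mm long at y = +-50 mm. Axes as cover's; at the start its x points up the rack's slope and z leans back towards the robot.
- cover_low_edge (a point): middle of the outer bottom edge of the cleat that is lower on the rack: in the cover's axes 75 mm in -x and 66 mm in -z from the handle point.
- cover_high_edge (a point): middle of the outer bottom edge of the cleat that is higher on the rack: 75 mm in +x and 66 mm in -z from the handle point.
- cover: the dust cover: a loose dark wooden panel 150 mm (x) by 230 mm (y), 16 mm thick, on two cleats 20 mm wide and 24 mm high along its long edges (110 mm clear between them, ends open); 0.6 to 0.95 kg. Grip rail on top, midway, along y. Origin: its middle, level with the cleats' undersides. x: from the edge lower on the rack to the higher; z: out of its top.
- rack: the sloping drain rack, fixed, of wood, about 180 mm deep, 215 mm wide and 105 mm high. Origin: centre of its underside on the table. Its rails slope up at 27 degrees from the horizontal towards its +x side (its low side faces roughly the robot); a lip 14 mm high across the low end keeps the cover from sliding off.
- tile0: the tile of tile0_center; origin at the centre of its underside.
- tile1: the tile of tile1_center; origin at the centre of its underside.
- tile2: the tile of tile2_center; origin at the centre of its underside.
- tile3: the tile of tile3_center; origin at the centre of its underside.
- vase: bystander: a ribbed pale vase 60 mm across and 160 mm high, standing between the rack and the glazing board; origin at the centre of its underside.
- beaker: bystander: an open brown beaker 68 mm across and 88 mm high, on the robot's side of the work; origin at the centre of its underside.
- bowl: bystander: a low white bowl 110 mm across and 45 mm high, beyond the work; origin at the centre of its underside.

How it is judged (in metres and radians):
On the way, in this order (a step that is already met when the one before it is completed fails the run):
1. the four tiles butt in a straight row against the end stop: each square within 7 degrees, within 12 mm of the board's centre line, gaps 7 mm in all at most (x of tile0_center in the frame of board between -0.012 and 0.012 m and angle between the y axis of each of tile0_center, tile1_center, tile2_center, tile3_center and the y axis of board, either way round below 0.12 rad and y of tile0_center in the frame of board above 0.103 m and height (world z) of each of tile0_center, tile1_center, tile2_center, tile3_center below 0.023 m and x of tile1_center in the frame of board between -0.012 and 0.012 m and y of tile1_center in the frame of board above 0.059 m and x of tile2_center in the frame of board between -0.012 and 0.012 m and y of tile2_center in the frame of board above 0.015 m and x of tile3_center in the frame of board between -0.012 and 0.012 m and y of tile3_center in the frame of board above -0.029 m), for 0.2 s.
2. the cover, still tilted by more than 11 degrees, rests with one long edge on the glazing board along the row, that edge 53 to 97 mm from the board's centre line (all of step 1 and ((height (world z) of cover_low_edge below 0.018 m and (x of cover_low_edge in the frame of board between -0.097 and -0.053 m or x of cover_low_edge in the frame of board between 0.053 and 0.097 m)) or (height (world z) of cover_high_edge below 0.018 m and (x of cover_high_edge in the frame of board between -0.097 and -0.053 m or x of cover_high_edge in the frame of board between 0.053 and 0.097 m))) and angle between cover_handle's own z axis and vertical above 0.2 rad and angle between cover_handle's own y axis and vertical between 1.5 and 1.64 rad and contact force between cover and board above 0.5 N and y of cover_low_edge in the frame of board between 0.014 and 0.074 m), for 0.2 s.
At the end, for the whole second after the job is handed in: The cover lies flat on both cleats on the glazing board, its middle within 18 mm of the row's line and 20 mm of its middle, square within 7 degrees, at rest; under it the four tiles still butt in a straight row against the end stop (gaps 7 mm in all, 12 mm off the centre line, 7 degrees) (all of step 1 and angle between cover_handle's own z axis and vertical below 0.03 rad and height (world z) of cover_handle below 0.0815 m and x of cover_handle in the frame of board between -0.018 and 0.018 m and y of cover_handle in the frame of board between 0.024 and 0.064 m and angle between the y axis of cover_handle and the y axis of board, either way round below 0.12 rad and linear speed of cover below 0.02 m/s and angular speed of cover below 0.1 rad/s); the robot touches nothing.
It fails at once if the vase, beaker or bowl is pushed aside by more than 15 mm or tipped (distance of any of vase, beaker, bowl from where it was at the start of the episode above 0.015 m or angle between any of vase, beaker, bowl's own z axis and vertical above 0.15 rad).
It fails at once if a tile is lifted off the board (by more than 8 mm) or tipped up, instead of being slid (height (world z) of any of tile0_center, tile1_center, tile2_center, tile3_center above 0.027 m or angle between any of tile0_center, tile1_center, tile2_center, tile3_center's own z axis and vertical above 0.2 rad).
It fails at once if the cover touches a tile (more than 0.5 N) (contact force between cover and tile0 above 0.5 N or contact force between cover and tile1 above 0.5 N or contact force between cover and tile2 above 0.5 N or contact force between cover and tile3 above 0.5 N).
It fails at once if the cover is dropped or slammed down: low over its place, faster than 0.3 m/s or turning faster than 1.6 rad/s (as when the raised edge is let fall a centimetre) (horizontal distance between cover_handle and place below 0.08 m and height (world z) of cover_handle below 0.13 m and (angular speed of cover above 1.6 rad/s or linear speed of cover above 0.3 m/s)).
It also fails if it takes over 67 s, if anything falls off the work surface, if the arm or the gripper's body presses on something with over 40 N, if the wrist force passes 120 N, or if a joint passes its speed limit or range.

ROBOT

A 6-joint arm with a two-finger parallel gripper is mounted at the origin on the work surface. World frame = base frame: x ahead of the robot, y to its left, z up, the work surface at z = 0. Lengths are in mm, angles in rad, forces in N, time in s.
With the tool pointing down it reaches from about 250 to 725 mm from the base axis. Payload 4 kg.
Tool frame: the origin (TCP) lies midway between the tips of the shut fingers; the grasp point (between the pads) lies behind it (manip.tcp_to_grasp is the z of the grasp point in the tool frame, in mm); z points along the fingers, y is the line along which they close (so a half turn about z gives the same grasp; the last joint's range is limited). The gripper opens to 85 mm and grips with 20 to 120 N. Pads are 22 mm wide; open, the fingers measure 114 mm over their backs; the gripper's body (76 mm by 85 mm) begins 54 mm behind the grasp point. The pads swing forward as they close: fully open they stand 13 mm farther back than shut.
Start: joints at [-1.311, 0.241, 0.005, 1.335, 0, 1.571], TCP at [128.442, -483.221, 231.306] pointing down, gripper open.
Joint ranges: [-2.72, 2.72], [-1.05, 1.87], [-1.09, 1.28], [-1.99, 2.15], [-1.42, 1.44], [-3.14, 3.14]. Speed limits (rad/s): [2.79, 2.79, 3.14, 3.14, 3.14, 3.14].

INTERFACE

Orientations are given as a rotation vector (axis times angle).
In Python, from workcell import manip gives the robot as it stands.
- The arm moves only by the tool carry_out, never from a script. Its argument "steps" is a list of rows, each a list of 3 entries, a list of its own where there are three numbers: the turn, a rotation vector about the tool's x, y, z in rad, then the shift along the tool's x, y, z in mm, then the closure, from 0 (fully open) to 1 (shut). A call has 1 to 10 rows; each row is the pose to reach, as a shift and turn from the pose commanded when the call began, along the tool's axes at that moment; what a row does not reach only later rows make up. A row lasts 1/8 s, in which the tool goes at most 62.5 mm and 10.7 degrees, less where a joint would pass 70% of its speed; a pose out of reach is approached as far as the arm can. A call with a gripper value outside its range is refused whole. The fingers move at their own pace and stop on an object; the grip force is fixed at half the most. Time passes only in rows, so rows that repeat a pose let the fingers close. It gives the time, the measured TCP pose, the force, the opening and the grip force at its end, in the units of the state.
- manip.get_obs(): the state, without advancing time (a new reading comes with each control period).
- manip.snapshot(name): name is "scene" or "top" or "wrist"; returns a dict with "pixels" (420x560x3 uint8, blue, green, red), "intrinsics" (3x3 intrinsics, pixels), "k1" (the pictures are not rectified: a ray, as slopes to the right and down, at radius r is drawn at 1 + k1 r^2 times it, then the intrinsics apply), "R" (3x3) and "t" (3): a world point X has camera coordinates R X + t; the wrist camera has in their place "tool_from_camera" (4x4, takes a point from camera to tool coordinates, whose origin is the TCP and whose axes are the flange's). Camera axes: x right, y down, z forward; pixel columns grow to the right and rows downward; lengths in mm; the calibration is good to about 2 mm. A picture is of the moment at which its call begins: read the wrist's pose just before it. There is no depth.
- manip.sign_off(): hands the job in; it is judged then, once.
The state is a dict: "time_s": time; "joint_pos": joint angles; "joint_vel": joint speeds; "joint_torque": joint torques, N m; "tool_pos": TCP position; "orientation": TCP orientation; "wrist_force": force on the tool from outside, world axes, zero at the start; "torque": the same for the moment, N m; "grip_width": finger opening in mm; "grip_force": force on a finger pad.
Only numpy, scipy, OpenCV 4.12 (cv2) and the standard library are available. Lean on these libraries where they do the work, as an engineer would, in place of code of your own. Each camera call takes 0.05 s, during which the arm holds its last target. There are 200 camera calls.

## Working session

There is one attempt and no reset: what is moved stays moved. The work goes in short steps, Python scripts to look and compute and a tool call to move; the robot and the scene stay as the last step left them, time stands still between calls to the robot, and variables do not carry over. Pictures are saved under pics/ and viewed, at most 10 in all, crops included, and the job is handed in when it is done.

Besides the shell and the picture viewer there is one more tool, called after "Call:" by a JSON object that holds its "api" and its "payload", one argument or row to a line. carry_out: Moves the arm, as the interface text tells. Its arguments: {"type":"object","properties":{"steps":{"type":"array","items":{"type":"array"}}},"required":["steps"]}

```bash
mkdir -p pics; cat > h.py <<'E'
import numpy as np,cv2
from scipy.spatial.transform import Rotation as Ro
from scipy.optimize import least_squares
from workcell import manip
def snap(n,f=None):
    o=manip.get_obs(); s=manip.snapshot(n); im=np.array(s["pixels"],np.uint8)
    if f: cv2.imwrite("pics/"+f,im)
    if n=="wrist":
        Tc=np.array(s["tool_from_camera"]); R=Ro.from_rotvec(o["orientation"]).as_matrix()
        Rw=R@Tc[:3,:3]; tw=R@Tc[:3,3]+np.array(o["tool_pos"])
        s["R"]=Rw.T; s["t"]=-Rw.T@tw
    return {k:(np.array(s[k]) if k!="k1" else s[k]) for k in ("R","t","intrinsics","k1")}
def proj(s,X):
    c=np.atleast_2d(X)@s["R"].T+s["t"]; p=c[:,:2]/c[:,2:]
    p=p*(1+s["k1"]*(p**2).sum(1,keepdims=True)); K=s["intrinsics"]
    return p@K[:2,:2].T+K[:2,2]
def atz(s,uv,z):
    K=s["intrinsics"]; d=(np.array(uv,float)-K[:2,2])/[K[0,0],K[1,1]]; p=d.copy()
    for _ in range(20): p=d/(1+s["k1"]*(p@p))
    r=s["R"].T@np.array([*p,1]); c=-s["R"].T@s["t"]
    return c+r*(z-c[2])/r[2]
E
python3 - <<'E'
from h import *
import pickle
d={n:snap(n,n+"0.png") for n in("scene","top")}
pickle.dump(d,open("cal.pkl","wb"))
a=cv2.imread("pics/top0.png"); 
for n in d: print(n,-d[n]["R"].T@d[n]["t"],d[n]["intrinsics"][0,0],d[n]["k1"])
o=manip.get_obs(); print(o["orientation"],manip.tcp_to_grasp,o["grip_width"],Ro.from_rotvec(o["orientation"]).as_matrix().round(3))
for n in d: cv2.imwrite(f"pics/{n}0b.png",cv2.resize(cv2.imread(f"pics/{n}0.png"),(800,600),interpolation=cv2.INTER_CUBIC))
E
```

```text
scene [1244.64188611 -478.04981098  640.62550638] 411.4433725073789 0.036767114766471175
top [461.36763886  -6.63772957 781.27760098] 379.8459817543794 -0.10904005237545247
[-3.11326097e+00 -4.06717879e-01  3.92295993e-04] -18.700000000000003 85.24882663079387 [[ 0.966  0.257 -0.   ]
 [ 0.257 -0.966  0.002]
 [-0.    -0.002 -1.   ]]
```

View pics/top0b.png

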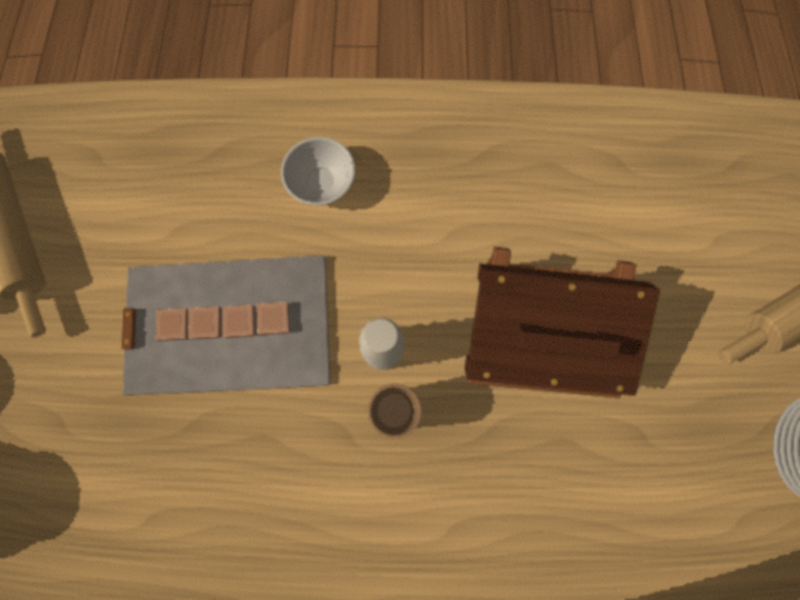

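View pics/scene0b.png

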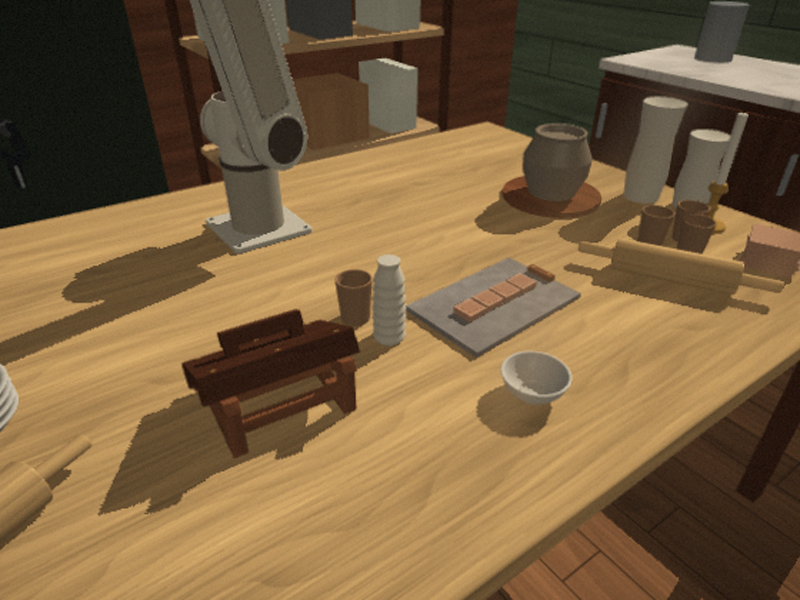

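The top view has the board at (124–329, 256–395) with its stop on the left at (128,328). The tiles' row runs from (171,324) to (272,318), and the cover on the rack has corners near (481,264), (657,285), (636,393) and (467,380). The vase stands between them, with the beaker below it. I'll enlarge crops for exact corners.

```bash
python3 - <<'E'
import cv2,numpy as np
a=cv2.imread("pics/top0.png");b=cv2.imread("pics/scene0.png")
def c(i,x,y,w,h,k): 
    r=cv2.resize(i[y:y+h,x:x+w],None,fx=k,fy=k,interpolation=cv2.INTER_CUBIC); return r
A=c(a,80,170,160,115,5)
cv2.imwrite("pics/c1.png",A)
B1=c(a,320,165,150,120,4); B2=c(b,120,205,150,120,4)
g=lambda i:np.clip(255*(i/255.)**0.55,0,255).astype(np.uint8)
cv2.imwrite("pics/c2.png",g(B1)); cv2.imwrite("pics/c3.png",g(B2))
E
```

```text
(no output)
```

View pics/c1.png

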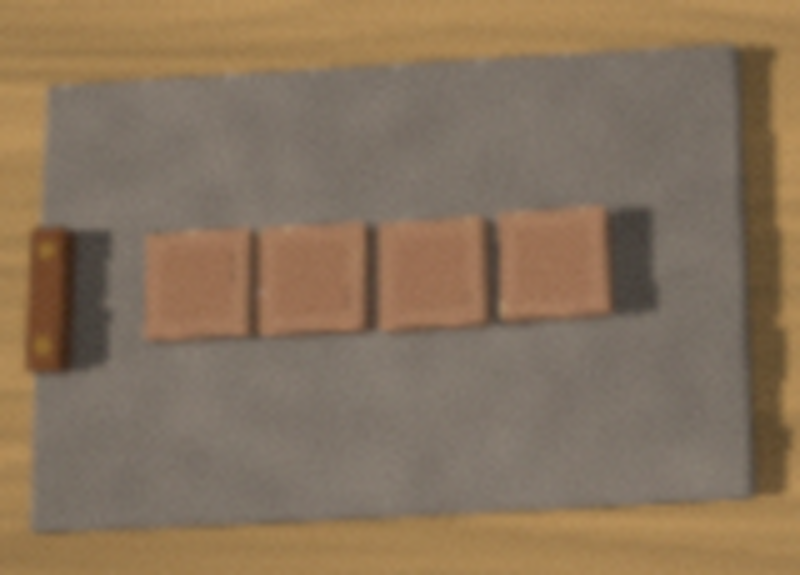

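View pics/c2.png

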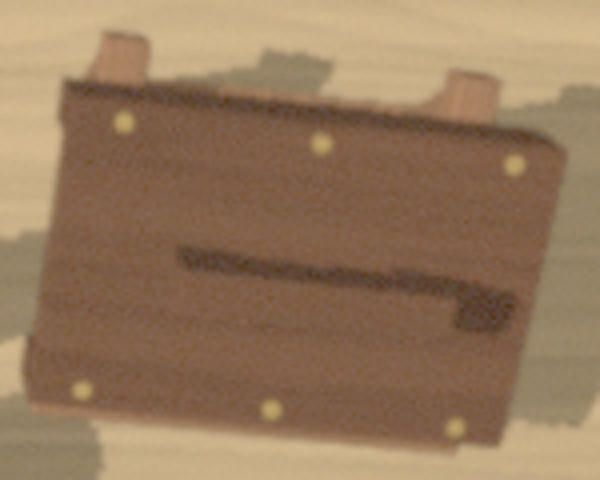

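View pics/c3.png

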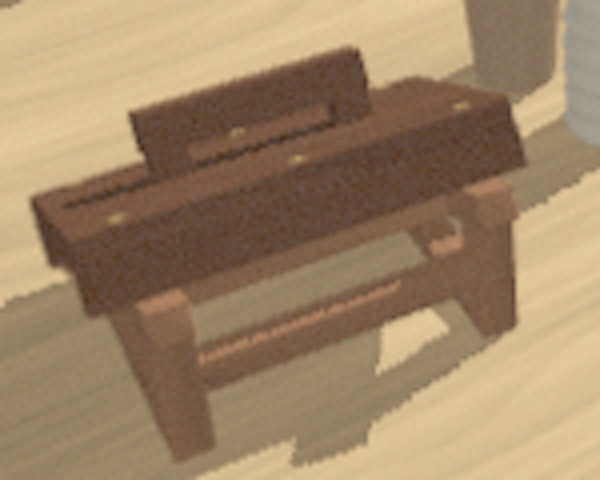

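```bash
cat > fit.py <<'E'
from h import *
import pickle
d=pickle.load(open("cal.pkl","rb"));T,S=d["top"],d["scene"]
c1=lambda u,v:[80+u/5-.4,170+v/5-.4]
c2=lambda u,v:[320+u/4-.4,165+v/4-.4]
c3=lambda u,v:[120+u/4-.4,205+v/4-.4]
# board
bc=np.array([atz(T,c1(*p),12) for p in[(50,87),(735,47),(752,495),(35,530)]])
m=np.array([[95,150],[95,-150],[-95,-150],[-95,150]])
f=lambda q:(m@Ro.from_euler('z',q[2]).as_matrix()[:2,:2].T+q[:2]-bc[:,:2]).ravel()
r=least_squares(f,[460,200,0]);B=r.x;print("board",B.round(3),r.fun.round(1))
Rb=Ro.from_euler('z',B[2]).as_matrix()[:2,:2]
for p in[(199,285),(313,277),(432,273),(554,263)]:
    w=atz(T,c1(*p),26)[:2]; print("tile",w.round(1),((w-B[:2])@Rb).round(1))
print("stop",((atz(T,c1(68,300),24)[:2]-B[:2])@Rb).round(1))
obs=[(T,c2(124,122),1,1),(T,c2(321,144),1,0),(T,c2(514,165),1,-1),(T,c2(82,390),-1,1),(T,c2(271,410),-1,0),(T,c2(456,428),-1,-1),
(S,c3(461,105),1,1),(S,c3(297,158),1,0),(S,c3(116,217),1,-1),(S,c3(237,131),-1,0)]
def cov(q): return Ro.from_euler('zy',[q[3],q[6]]).as_matrix()
def g(q):
    return np.concatenate([proj(s,cov(q)@[a*65,b*q[5],41]+q[:3])[0]-o for s,o,a,b in obs]+[[(q[6]+np.radians(27))*200]])
r=least_squares(g,[450,-180,60,0,65,90,-.47]);q=r.x
print("cover",q.round(3),r.fun.round(1));C=cov(q)
for n,p in(("handle",[0,0,66]),("low",[-75,0,0]),("high",[75,0,0])): print(n,(C@p+q[:3]).round(1))
for p in[(11,62,78),(11,-62,78),(75,-115,0),(75,115,0),(75,115,40),(-75,-115,40)]:
    a=proj(S,C@p+q[:3])[0];print(p,((a-[120,205]+.4)*4).round(0),((proj(T,C@p+q[:3])[0]-[320,165]+.4)*4).round(0))
for n,p,z in(("vase",(381,335),160),("beaker",(395,405),88)): print(n,atz(T,[p[0]*.7,p[1]*.7],z).round(0))
E
python3 fit.py
```

```text
board [5.73669e+02 2.34441e+02 7.60000e-02] [ 0.8  1.3  2.1 -1.7 -1.4 -1.6 -1.4  2. ]
tile [570.  308.3] [ 2.  73.9]
tile [574.4 260.6] [ 2.7 26.1]
tile [577.1 211.4] [  1.6 -23.3]
tile [582.1 161.6] [  2.9 -73.3]
stop [ -1.  130.8]
cover [ 5.720510e+02 -2.275270e+02  5.945500e+01 -9.300000e-02 -1.420911e+03
  9.069500e+01 -4.710000e-01] [ 0.5  0.1  0.7 -0.   0.2 -0.1 -0.2  0.6 -0.1  0.1 -0.5 -0.3 -0.1 -1.8
  0.1  0.   0.4  1.9  0.4 -0.2  0.1]
handle [ 542.1 -227.5  118.3]
low [ 505.5 -220.6   25.6]
high [ 638.6 -234.5   93.3]
(11, 62, 78) [359.  42.] [188. 271.]
(11, -62, 78) [133. 120.] [463. 298.]
(75, -115, 0) [ 98. 327.] [530. 128.]
(75, 115, 0) [530. 156.] [61. 76.]
(75, 115, 40) [509.  86.] [75. 94.]
(-75, -115, 40) [ 32. 202.] [496. 449.]
vase [542.   4. 160.]
beaker [464. -14.  88.]
```

```bash
cat > go.py <<'E'
from h import *
BX,BY,BA=573.7,234.4,.076
Rz=lambda a:Ro.from_euler('z',a)
def bw(x,y,z): return np.array([BX,BY,0])+Rz(BA).apply([x,y,z])
# tool x=cover y, tool y=cover x, tool z=-cover z
M=np.array([[0,1,0],[1,0,0],[0,0,-1.]])
def Rt(yaw,tilt=0): return (Ro.from_euler('ZY',[yaw,-tilt])*Ro.from_matrix(M))
def rel(p,R,o=None):
    o=o or manip.get_obs(); R0=Ro.from_rotvec(o["orientation"])
    tv=(R0.inv()*R).as_rotvec(); sh=R0.inv().apply(np.array(p)-o["tool_pos"])
    return tv.round(3).tolist(),sh.round(1).tolist()
E
python3 - <<'E'
from go import *
print(rel(bw(1,-120,80),Rt(BA)))
E
```

```text
([-0.002, -0.001, -1.387], [593.7, -460.2, 151.4])
```

Call:
{"api": "carry_out", "payload": {
  "steps": [
    [[0,0,-0.12],[50,-40,0],0.5],
    [[0,0,-0.28],[100,-80,0],0.82],
    [[0,0,-0.45],[150,-117,0],0.82],
    [[0,0,-0.62],[200,-155,0],0.82],
    [[0,0,-0.78],[250,-193,0],0.82],
    [[0,0,-0.95],[300,-232,0],0.82],
    [[0,0,-1.1],[350,-271,0],0.82],
    [[0,0,-1.25],[400,-310,0],0.82],
    [[0,0,-1.387],[450,-349,0],0.82],
    [[0,0,-1.387],[500,-388,0],0.82]
  ]
}}

```text
time_s: 1.35
tool_pos: [508.0, 15.8, 231.0]
orientation: [-2.134, -2.305, 0.001]
wrist_force: [0.2, -1.3, 0.2]
grip_width: 15.5
grip_force: 0.0
```

```bash
python3 - <<'E'
from go import *
o=manip.get_obs();print(o["time_s"],o["tool_pos"],o["grip_width"],o["joint_pos"])
print(rel(bw(1,-120,60),Rt(BA)))
E
```

```text
1.35 [507.95686555  15.78888464 230.97939367] 15.479480986752504 [ 3.12832762e-02  2.57345412e-01  2.62099466e-02  1.34009010e+00
 -3.51906892e-04  1.52491887e+00]
([-0.0, 0.0, 0.001], [92.9, 83.3, 170.9])
```

Call:
{"api": "carry_out", "payload": {
  "steps": [
    [[0,0,0],[40,40,0],0.82],
    [[0,0,0],[80,75,10],0.82],
    [[0,0,0],[92,83,50],0.82],
    [[0,0,0],[92,83,100],0.82],
    [[0,0,0],[92,83,100],0.82]
  ]
}}

```text
time_s: 1.98
tool_pos: [578.7, 111.4, 126.2]
orientation: [-2.13, -2.3, 0.015]
wrist_force: [-1.4, -0.3, 0.8]
grip_width: 15.4
grip_force: 0.0
```

```bash
python3 - <<'E'
from go import *
import pickle
s=snap("wrist","w1.png");pickle.dump(s,open("w1.pkl","wb"))
im=cv2.imread("pics/w1.png")
for x,y in[(-95,-150),(95,-150),(95,150),(-95,150)]:
    print(proj(s,bw(x,y,12)).round(0))
for p in([2,73.9],[2.7,26.1],[1.6,-23.3],[2.9,-73.3]): cv2.circle(im,tuple(int(v) for v in proj(s,bw(*p,26))[0]),3,(255,0,0),1)
cv2.imwrite("pics/w1b.png",im); print(rel(bw(1,-120,17),Rt(BA)))
E
```

```text
[[186. 231.]]
[[386. 232.]]
[[ 418. -157.]]
[[ 158. -156.]]
([-0.006, 0.001, 0.0], [3.1, 3.5, 112.5])
```

View pics/w1b.png

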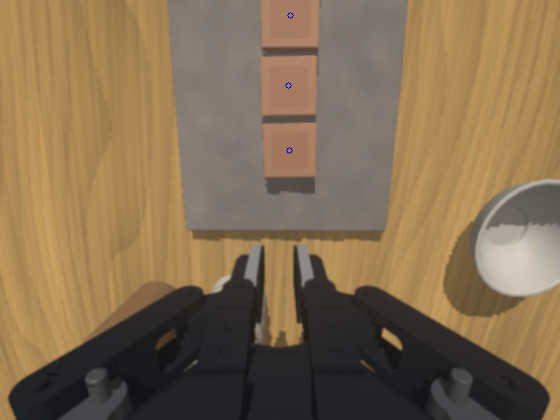

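The wrist view confirms the estimates: the board's near corners at (187,230) and (385,230) match the predicted positions, and the tile centres fall on my marks. Next I lower and push, 79 mm of travel needed at most 65.

Call:
{"api": "carry_out", "payload": {
  "steps": [
    [[0,0,0],[2,5,50],0.82],
    [[0,0,0],[2,5,90],0.82],
    [[-0.006,0,0],[2,5,109],0.82],
    [[-0.006,0,0],[2,5,111],0.82],
    [[-0.006,0,0],[9,5,111],0.82],
    [[-0.006,0,0],[16,5,111],0.82],
    [[-0.006,0,0],[22,5,111],0.82],
    [[-0.006,0,0],[28,5,111],0.82]
  ]
}}

```text
time_s: 3.02
tool_pos: [586.2, 140.8, 21.0]
orientation: [2.132, 2.301, 0.008]
wrist_force: [-0.0, -1.2, 0.7]
grip_width: 15.4
grip_force: 0.7
```

```bash
python3 - <<'E'
from go import *
o=manip.get_obs();print(o["tool_pos"],Rz(BA).inv().apply(np.array(o["tool_pos"])-[BX,BY,0]))
print(rel(bw(2,-55,17),Rt(BA)))
E
```

```text
[586.20959461 140.75517963  20.97765835] [  5.36332726 -94.3243185   20.97765835]
([0.007, 0.0, 0.0], [39.3, -3.4, 3.9])
```

Call:
{"api": "carry_out", "payload": {
  "steps": [
    [[0.007,0,0],[2,-1,3],0.82],
    [[0.007,0,0],[8,-2,4],0.82],
    [[0.007,0,0],[14,-2,4],0.82],
    [[0.007,0,0],[20,-2,4],0.82],
    [[0.007,0,0],[26,-2,4],0.82],
    [[0.007,0,0],[31,-2,4],0.82],
    [[0.007,0,0],[35,-2,4],0.82],
    [[0.007,0,0],[37,-2,4],0.82]
  ]
}}

```text
time_s: 4.03
tool_pos: [581.0, 177.2, 16.3]
orientation: [-2.135, -2.304, 0.001]
wrist_force: [0.6, -0.3, -0.3]
grip_width: 15.2
grip_force: 0.4
```

```bash
python3 - <<'E'
from go import *
o=manip.get_obs();print(o["tool_pos"],Rz(BA).inv().apply(np.array(o["tool_pos"])-[BX,BY,0]))
print(rel(bw(2,-55,17),Rt(BA)))
E
```

```text
[581.03134658 177.23913738  16.2787314 ] [  2.97013912 -57.55250761  16.2787314 ]
([-0.001, 0.0, 0.0], [2.6, -1.0, -0.7])
```

No contact with the stop yet. I'll keep creeping until force rises.

Call:
{"api": "carry_out", "payload": {
  "steps": [
    [[0,0,0],[1,0,0],0.82],
    [[0,0,0],[2,0,0],0.82],
    [[0,0,0],[3,0,0],0.82],
    [[0,0,0],[3,0,0],0.82]
  ]
}}

```text
time_s: 4.53
tool_pos: [580.9, 180.0, 16.3]
orientation: [-2.135, -2.304, 0.001]
wrist_force: [-0.3, -0.2, -1.0]
grip_width: 15.3
grip_force: 0.3
```

```bash
python3 - <<'E'
from go import *
s=snap("top","t2.png"); o=manip.get_obs();print(Rz(BA).inv().apply(np.array(o["tool_pos"])-[BX,BY,0]))
print(proj(s,[bw(0,132,12),bw(0,-44,26),bw(0,110,26)]))
a=cv2.imread("pics/t2.png")[170:285,80:240];cv2.imwrite("pics/t2b.png",cv2.resize(a,(800,575),interpolation=cv2.INTER_CUBIC))
E
```

```text
[  2.98262072 -54.770937    16.31267371]
[[ 95.26412683 229.98802604]
 [176.11614853 224.41596235]
 [102.45662467 228.46327696]]
```

View pics/t2b.png

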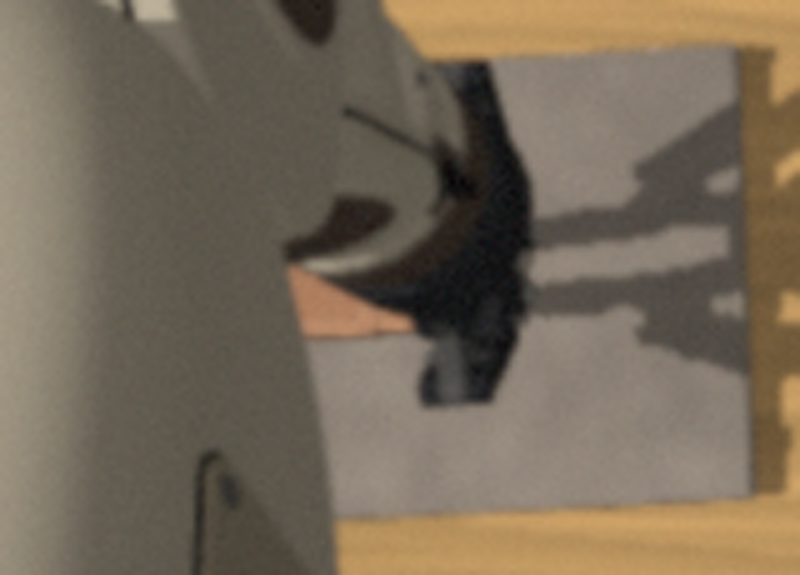

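The arm hides the row; only tile edges at (300–415, 330) are visible. I'll creep on, judging by force.

Call:
{"api": "carry_out", "payload": {
  "steps": [
    [[0,0,0],[1,0,0],0.82],
    [[0,0,0],[2,0,0],0.82],
    [[0,0,0],[3,0,0],0.82],
    [[0,0,0],[3,0,0],0.82]
  ]
}}

```text
time_s: 5.08
tool_pos: [580.6, 180.5, 16.0]
orientation: [2.136, 2.301, -0.007]
wrist_force: [0.5, -7.3, -0.4]
grip_width: 15.4
grip_force: 3.7
```

Force rose to 7 N, so the row is against the stop. I'll back off, rise and check.

Call:
{"api": "carry_out", "payload": {
  "steps": [
    [[0,0,0],[-4,0,0],0.82],
    [[0,0,0],[-25,0,0],0.82],
    [[0,0,0],[-50,0,-40],0.82],
    [[0,0,0],[-60,0,-100],0.82],
    [[0,0,0],[-60,0,-160],0.82],
    [[0,0,0],[-60,0,-190],0.82],
    [[0,0,0],[-60,0,-190],0.6]
  ]
}}

```text
time_s: 5.95
tool_pos: [587.4, 122.7, 210.1]
orientation: [2.134, 2.301, 0.009]
wrist_force: [-0.9, -0.4, -0.0]
grip_width: 32.2
grip_force: 0.0
```

```bash
python3 - <<'E'
from go import *
import pickle
s=snap("wrist","w2.png");pickle.dump(s,open("w2.pkl","wb"))
o=manip.get_obs();print(o["tool_pos"],o["time_s"])
im=cv2.imread("pics/w2.png")
for y in(110,66,22,-22): cv2.circle(im,tuple(int(v) for v in proj(s,bw(0,y,26))[0]),3,(255,0,0),1)
for y in(132,-44):
  for x in(-22,22): cv2.circle(im,tuple(int(v) for v in proj(s,bw(x,y,26))[0]),2,(0,255,0),1)
cv2.imwrite("pics/w2b.png",im)
E
```

```text
[586.0664552  122.57196436 207.57657133] 6.0
```

View pics/w2b.png

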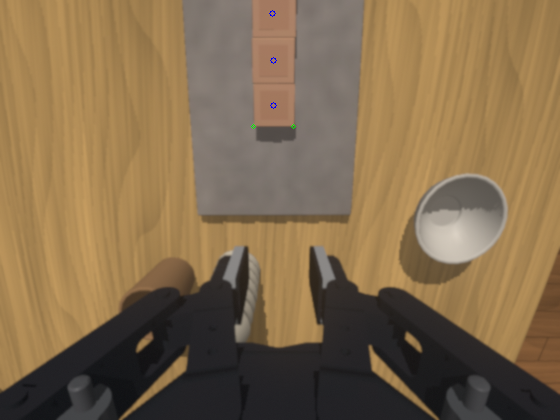

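The tiles sit on the predicted closed-row marks (273,13), (273,60) and (273,105), square against the stop. Now to the cover.

```bash
python3 - <<'E'
from go import *
H=np.array([542.1,-227.5,118.3]);R=Rt(-.093,.471);tz=R.as_matrix()[:,2]
print(tz,rel(H-tz*90,R))
E
```

```text
[ 0.45181668 -0.04214051 -0.89111496] ([-0.468, -0.041, 0.165], [-338.9, -110.5, 8.6])
```

Call:
{"api": "carry_out", "payload": {
  "steps": [
    [[0,0,0],[-40,-20,-20],0.4],
    [[0,0,0],[-95,-40,-30],0.2],
    [[0,0,0.05],[-150,-55,-30],0],
    [[0,0,0.1],[-205,-75,-30],0],
    [[-0.1,0,0.165],[-260,-90,-30],0],
    [[-0.27,-0.02,0.165],[-310,-105,-20],0],
    [[-0.43,-0.04,0.165],[-339,-111,0],0],
    [[-0.468,-0.041,0.165],[-339,-111,8],0],
    [[-0.468,-0.041,0.165],[-339,-111,8],0]
  ]
}}

```text
time_s: 7.12
tool_pos: [497.1, -222.8, 194.9]
orientation: [2.047, 1.862, 0.439]
wrist_force: [0.3, -0.3, 0.2]
grip_width: 85.2
grip_force: 0.0
```

```bash
python3 - <<'E'
from go import *
import pickle
H=np.array([542.1,-227.5,118.3]);R=Rt(-.093,.471);tz=R.as_matrix()[:,2]
s=snap("wrist","w3.png");pickle.dump(s,open("w3.pkl","wb"))
C=Ro.from_euler('ZY',[-.093,-.471])
im=cv2.imread("pics/w3.png");im=np.clip(255*(im/255.)**.55,0,255).astype(np.uint8)
for p in([-65,90.7,41],[65,90.7,41],[-65,0,41],[65,0,41],[11,62,78],[-11,62,78],[75,115,40],[-75,115,40],[-11,-62,78],[11,-62,78]):
    cv2.circle(im,tuple(int(v) for v in proj(s,H+C.apply(np.array(p)-[0,0,66.]))[0]),3,(255,255,0),1)
cv2.imwrite("pics/w3b.png",im)
print(rel(H+tz*18.7,R),manip.get_obs()["grip_width"])
E
```

```text
([-0.006, 0.0, 0.0], [-0.3, 3.5, 108.2]) 85.14450105860442
```

View pics/w3b.png

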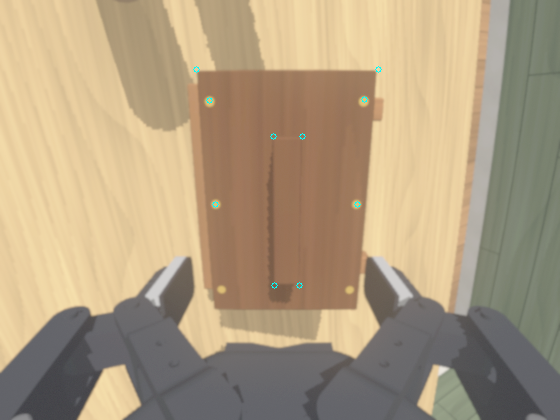

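The marks fall on the cover's pins and rail ends (rail at column 287). I'll descend and grip.

Call:
{"api": "carry_out", "payload": {
  "steps": [
    [[-0.006,0,0],[0,4,40],0],
    [[-0.006,0,0],[0,4,80],0],
    [[-0.006,0,0],[0,4,100],0],
    [[-0.006,0,0],[0,4,107],0],
    [[-0.006,0,0],[0,4,107],0.3],
    [[-0.006,0,0],[0,4,107],0.6],
    [[-0.006,0,0],[0,4,107],1],
    [[-0.006,0,0],[0,4,107],1],
    [[-0.006,0,0],[0,4,107],1],
    [[-0.006,0,0],[0,4,107],1]
  ]
}}

```text
time_s: 8.43
tool_pos: [550.2, -228.3, 104.7]
orientation: [2.039, 1.857, 0.444]
wrist_force: [-6.4, 0.9, 4.4]
grip_width: 20.7
grip_force: 61.0
```

```bash
python3 - <<'E'
from go import *
H=np.array([542.1,-227.5,118.3]);R=Rt(-.093,.471);tz=R.as_matrix()[:,2]
o=manip.get_obs();print(o["wrist_force"],o["torque"],rel(H+tz*18.7,R))
R0=Ro.from_rotvec(o["orientation"]);print(R0.inv().apply([0,0,100]))
E
```

```text
[-6.44612804  0.90811443  4.35014944] [0.12844257 1.38117016 0.01357556] ([0.001, 0.002, 0.0], [0.1, -1.0, 2.9])
[ -0.18518392  45.4453719  -89.07684256]
```

Call:
{"api": "carry_out", "payload": {
  "steps": [
    [[0,0,0],[0,5,-9],1],
    [[0,0,0],[0,12,-25],1],
    [[0,0,0],[0,24,-48],1],
    [[0,0,0],[0,38,-75],1],
    [[0,0,0],[0,54,-107],1],
    [[0,0,0],[0,70,-138],1],
    [[0,0,0],[0,84,-165],1],
    [[0,0,0],[0,95,-186],1],
    [[0,0,0],[0,98,-192],1],
    [[0,0,0],[0,98,-192],1]
  ]
}}

```text
time_s: 9.68
tool_pos: [550.7, -227.5, 319.0]
orientation: [2.038, 1.858, 0.446]
wrist_force: [0.3, 0.6, -7.6]
grip_width: 21.2
grip_force: 59.7
```

```bash
python3 - <<'E'
from go import *
o=manip.get_obs();print(o["wrist_force"],o["torque"],o["grip_width"],o["tool_pos"],o["joint_pos"])
# target hover: cover tilt .40 , low edge at board (-75,44), bottom z=12+60
def tcp(tilt,h,ex=-75.,y=44.,yaw=BA,off=16):
    C=Ro.from_euler('ZY',[yaw,-tilt]); low=bw(ex,y,12+h)
    return low+C.apply([75,0,66-off]),Rt(yaw,tilt)
print(rel(*tcp(.40,190)))
E
```

```text
[ 0.26739995  0.55762331 -7.63295378] [ 0.14664398  1.40617552 -0.02020624] 21.15261374914656 [ 550.72144779 -227.52067001  318.96276319] [-0.47863344  0.06965851 -0.08355763  0.9758265   0.17115014  1.22306744]
([0.071, 0.072, -0.152], [501.2, -65.3, 13.0])
```

Call:
{"api": "carry_out", "payload": {
  "steps": [
    [[0,0,0],[-1,0,0],1],
    [[0,0,0],[20,-3,0],1],
    [[0,0,0],[50,-6,0],1],
    [[0.01,0.01,-0.02],[90,-11,2],1],
    [[0.02,0.02,-0.04],[135,-17,3],1],
    [[0.03,0.03,-0.06],[180,-23,4],1],
    [[0.04,0.04,-0.08],[225,-29,6],1],
    [[0.05,0.05,-0.1],[270,-35,7],1],
    [[0.05,0.05,-0.11],[315,-41,8],1],
    [[0.06,0.06,-0.12],[355,-46,9],1]
  ]
}}

```text
time_s: 10.92
tool_pos: [546.4, 130.9, 288.8]
orientation: [1.956, 2.042, 0.427]
wrist_force: [0.9, -0.1, -8.2]
grip_width: 20.6
grip_force: 59.6
```

```bash
cat >> go.py <<'E'
def tcp(tilt,h,ex=-75.,y=44.,yaw=BA,off=16,dx=0):
    C=Ro.from_euler('ZY',[yaw,-tilt]); low=bw(ex,y,12+h)
    return low+C.apply([75+dx,0,66-off]),Rt(yaw,tilt)
E
python3 - <<'E'
from go import *
print(rel(*tcp(.40,190)))
E
```

```text
([0.011, 0.011, -0.031], [145.3, -0.2, 12.8])
```

Call:
{"api": "carry_out", "payload": {
  "steps": [
    [[0,0,0],[35,0,2],1],
    [[0,0,-0.01],[70,0,5],1],
    [[0.005,0.005,-0.02],[100,0,8],1],
    [[0.01,0.01,-0.03],[125,0,11],1],
    [[0.011,0.011,-0.031],[140,0,13],1],
    [[0.011,0.011,-0.031],[145,0,13],1],
    [[0.011,0.011,-0.031],[145,0,13],1]
  ]
}}

```text
time_s: 11.8
tool_pos: [546.8, 273.7, 278.5]
orientation: [1.929, 2.079, 0.422]
wrist_force: [-0.6, -0.1, -8.1]
grip_width: 21.0
grip_force: 59.6
```

```bash
cat > pins.py <<'E'
from go import *
def look(f=None):
    o=manip.get_obs(); s=snap("wrist",f or "wl.png"); im=cv2.imread("pics/"+(f or "wl.png"))
    hsv=cv2.cvtColor(im,cv2.COLOR_BGR2HSV)
    lab=cv2.cvtColor(im,cv2.COLOR_BGR2LAB).astype(int)
    g=cv2.GaussianBlur(lab[...,2].astype(np.float32),(0,0),1.2)-cv2.GaussianBlur(lab[...,2].astype(np.float32),(0,0),6)
    R=Ro.from_rotvec(o["orientation"]); p=np.array(o["tool_pos"])
    # predicted pin points in cover frame held: cover axes from tool
    res=[]
    for a in(-65,65):
        for b in(90.7,0):
            P=[b,a,25+16] # tool frame: x=cover y,y=cover x,z=-(cover z): handle at z=-16, pins 25 below handle
            u=proj(s,p+R.apply([b,a,-16+25]))[0]; x,y=u.round().astype(int)
            if not(12<x<548 and 12<y<408): continue
            w=g[y-12:y+13,x-12:x+13]; j=np.unravel_index(w.argmax(),w.shape)
            res.append(([b,a],u,np.array([x-12+j[1],y-12+j[0]],float),w.max()))
    # fit cover pose in tool: dy(x shift b), dx, dz, rotx(tilt err), roty, rotz
    Rw=R
    def f(q):
        rr=Ro.from_rotvec(q[3:])
        return np.concatenate([proj(s,p+R.apply(rr.apply([b,a,25])+[q[0],q[1],q[2]]))[0]-m for (b,a),u,m,_ in res]+[(q-[0,0,-16,0,0,0])*np.array([.1,.1,.1,20,20,20])])
    r=least_squares(f,[0,0,-16,0,0,0.])
    for t in res: print(t[0],t[1].round(1),t[2],round(float(t[3]),1))
    print("handle in tool",r.x.round(3),r.fun.round(1))
    q=r.x; Hw=p+R.apply(q[:3]); C=R*Ro.from_rotvec(q[3:])*Ro.from_matrix(M).inv()
    lo=Hw+C.apply([-75,0,-66]); 
    B=lambda X:Rz(BA).inv().apply(X-[BX,BY,0]).round(1)
    z=C.as_matrix()
    print("low board",B(lo),"handle board",B(Hw),"tilt",np.arccos(z[2,2]).round(3),"yaw",(np.arctan2(z[1,1],z[0,1])-np.pi/2-BA).round(3),"y-vert",np.arccos(z[2,1]).round(3))
    return q
if __name__=="__main__": look(); print(manip.get_obs()["time_s"],rel(*tcp(.40,190)))
E
python3 pins.py
```

```text
[90.7, -65] [148.4  83.4] [149.  91.] 16.0
[0, -65] [167.2 252.7] [170. 253.] 18.1
[90.7, 65] [412.5  83.5] [406.  90.] 16.9
[0, 65] [393.1 252.7] [387. 253.] 18.8
handle in tool [-3.6120e+00 -1.3980e+00 -1.0036e+01 -6.0000e-03  2.7000e-02 -4.0000e-03] [ 0.2  0.2 -0.4  0.   0.1 -0.1  0.1 -0.1 -0.4 -0.1  0.6 -0.1  0.5 -0.1]
low board [-71.7  39.1 196.9] handle board [-29.1  37.7 287.2] tilt 0.409 yaw 0.012 y-vert 1.549
11.85 ([0.003, 0.002, -0.001], [3.1, -2.0, 0.8])
```

```bash
python3 - <<'E'
from go import *
for h in(120,30): print(rel(*tcp(.40,h,y=46,ex=-76,off=14)))
E
```

```text
([0.003, 0.002, -0.001], [5.2, -30.4, 62.8])
([0.003, 0.002, -0.001], [5.3, -65.7, 145.6])
```

Call:
{"api": "carry_out", "payload": {
  "steps": [
    [[0,0,0],[2,-8,15],1],
    [[0,0,0],[4,-18,36],1],
    [[0,0,0],[5,-30,63],1],
    [[0,0,0],[5,-41,88],1],
    [[0,0,0],[5,-51,111],1],
    [[0,0,0],[5,-59,130],1],
    [[0,0,0],[5,-64,142],1],
    [[0,0,0],[5,-66,146],1],
    [[0,0,0],[5,-66,146],1]
  ]
}}

```text
time_s: 12.98
tool_pos: [543.5, 278.6, 119.3]
orientation: [1.929, 2.078, 0.424]
wrist_force: [-0.3, -0.4, -7.2]
grip_width: 20.9
grip_force: 59.5
```

```bash
python3 pins.py; python3 - <<'E'
from go import *
o=manip.get_obs();print(o["wrist_force"],o["torque"])
for h in(6,0): print(rel(*tcp(.40,h,y=46,ex=-76,off=14)))
E
```

```text
[90.7, -65] [148.4  83.4] [150.  90.] 16.0
[0, -65] [167.2 252.7] [169. 254.] 18.1
[90.7, 65] [412.5  83.5] [406.  90.] 16.5
[0, 65] [393.1 252.7] [387. 253.] 18.0
handle in tool [-2.9840e+00 -7.8600e-01 -1.0987e+01  9.0000e-03  1.0000e-02 -0.0000e+00] [-0.1  0.1 -0.2 -0.3 -0.1  0.2  0.4 -0.1 -0.3 -0.1  0.5  0.2  0.2 -0. ]
low board [-75.6  44.1  39.3] handle board [-31.8  43.4 129.1] tilt 0.395 yaw 0.002 y-vert 1.562
13.025 ([0.005, 0.001, -0.001], [-2.7, 63.0, -144.3])
[-0.31228959  0.46990723 -8.18559648] [-0.04011021  1.14579273  0.00803243]
([0.005, 0.001, -0.001], [-0.6, -10.4, 22.4])
([0.005, 0.001, -0.001], [-0.6, -12.8, 27.9])
```

Call:
{"api": "carry_out", "payload": {
  "steps": [
    [[0.005,0,0],[0,-3,6],1],
    [[0.005,0,0],[0,-6,13],1],
    [[0.005,0,0],[0,-8,18],1],
    [[0.005,0,0],[0,-9,21],1],
    [[0.005,0,0],[0,-9.5,22.5],1],
    [[0.005,0,0],[0,-9.5,22.5],1]
  ]
}}

```text
time_s: 13.78
tool_pos: [543.2, 278.6, 94.3]
orientation: [1.932, 2.082, 0.419]
wrist_force: [0.4, 0.7, -7.8]
grip_width: 21.1
grip_force: 59.5
```

Call:
{"api": "carry_out", "payload": {
  "steps": [
    [[0,0,0],[0,-0.4,1],1],
    [[0,0,0],[0,-0.8,2],1],
    [[0,0,0],[0,-0.8,2],1]
  ]
}}

```text
time_s: 14.15
tool_pos: [543.2, 278.5, 92.1]
orientation: [1.932, 2.082, 0.419]
wrist_force: [-0.0, -0.2, -7.6]
grip_width: 21.1
grip_force: 59.5
```

Call:
{"api": "carry_out", "payload": {
  "steps": [
    [[0,0,0],[0,-0.4,1],1],
    [[0,0,0],[0,-0.8,2],1],
    [[0,0,0],[0,-0.8,2],1]
  ]
}}

```text
time_s: 14.52
tool_pos: [543.1, 278.5, 89.8]
orientation: [1.932, 2.082, 0.418]
wrist_force: [-0.1, 0.3, -8.5]
grip_width: 21.1
grip_force: 59.5
```

Call:
{"api": "carry_out", "payload": {
  "steps": [
    [[0,0,0],[0,-0.4,1],1],
    [[0,0,0],[0,-0.8,2],1],
    [[0,0,0],[0,-0.8,2],1]
  ]
}}

```text
time_s: 14.9
tool_pos: [543.5, 278.7, 88.3]
orientation: [1.932, 2.082, 0.42]
wrist_force: [-0.7, -0.1, -4.2]
grip_width: 20.9
grip_force: 60.1
```

```bash
python3 pins.py
```

```text
[90.7, -65] [148.3  83.4] [149.  91.] 16.1
[0, -65] [167.2 252.7] [169. 254.] 18.4
[90.7, 65] [412.5  83.5] [407.  91.] 16.5
[0, 65] [393.1 252.7] [387. 253.] 18.0
handle in tool [-3.8590e+00 -7.9800e-01 -1.0528e+01  9.0000e-03  2.8000e-02 -0.0000e+00] [ 0.  -0.2  0.1  0.1 -0.2 -0.1  0.1  0.2 -0.4 -0.1  0.5  0.2  0.6 -0. ]
low board [-75.8  44.5   8.2] handle board [-31.6  42.6  97.7] tilt 0.391 yaw 0.01 y-vert 1.546
14.95 ([-0.001, 0.002, -0.001], [-2.7, 74.6, -173.6])
```

```bash
python3 - <<'E'
from go import *
P=np.array([0,-76,51.5])
for t in np.arange(.03,.31,.03): print(round(t,2),(P-Ro.from_rotvec([t,0,0]).apply(P)).round(1))
E
```

```text
0.03 [0.  1.5 2.3]
0.06 [0.  3.  4.6]
0.09 [0.  4.3 7. ]
0.12 [0.  5.6 9.5]
0.15 [ 0.   6.8 11.9]
0.18 [ 0.   8.  14.4]
0.21 [ 0.   9.1 17. ]
0.24 [ 0.  10.1 19.5]
0.27 [ 0.  11.  22.1]
0.3 [ 0.  11.8 24.8]
```

Call:
{"api": "carry_out", "payload": {
  "steps": [
    [[0,0,0],[0,0,0],1],
    [[0,0,0],[0,0,0],1],
    [[0,0,0],[0,0,0],1]
  ]
}}

```text
time_s: 15.32
tool_pos: [543.6, 278.7, 88.2]
orientation: [1.932, 2.081, 0.42]
wrist_force: [0.2, -0.8, -2.9]
grip_width: 20.4
grip_force: 60.3
```

Call:
{"api": "carry_out", "payload": {
  "steps": [
    [[0.03,0,0],[0,1.5,2.3],1],
    [[0.06,0,0],[0,3,4.6],1],
    [[0.09,0,0],[0,4.3,7],1],
    [[0.12,0,0],[0,5.6,9.5],1],
    [[0.15,0,0],[0,6.8,11.9],1],
    [[0.15,0,0],[0,6.8,11.9],1]
  ]
}}

```text
time_s: 16.08
tool_pos: [555.1, 279.6, 79.9]
orientation: [2.013, 2.169, 0.271]
wrist_force: [-1.3, -0.5, -1.2]
grip_width: 21.1
grip_force: 60.7
```

```bash
python3 pins.py; python3 - <<'E'
from go import *
P=np.array([0,-76,51.5])
print(manip.get_obs()["torque"])
E
```

```text
[90.7, -65] [148.3  83.4] [144.  80.] 16.3
[0, -65] [167.2 252.8] [169. 254.] 18.7
[90.7, 65] [412.6  83.4] [407.  91.] 16.7
[0, 65] [393.2 252.8] [388. 254.] 18.3
handle in tool [ -1.928   0.231 -13.444   0.056   0.025   0.017] [ 2.5  3.1 -4.3  0.1  2.3 -1.6 -1.2 -2.  -0.2  0.   0.3  1.1  0.5  0.3]
low board [-79.1  47.5  13.9] handle board [-18.2  44.6  93. ] tilt 0.195 yaw -0.013 y-vert 1.543
16.125 ([-0.15, 0.001, -0.001], [-2.7, 39.0, -193.6])
[-0.18088388  0.89874974 -0.05389399]
```

Call:
{"api": "carry_out", "payload": {
  "steps": [
    [[0.03,0,0],[0,1.5,2.2],1],
    [[0.06,0,0],[0,3,4.4],1],
    [[0.09,0,0],[0,4.3,6.7],1],
    [[0.12,0,0],[0,5.6,9.1],1],
    [[0.15,0,0],[0,6.8,11.5],1],
    [[0.18,0,0],[0,8,14],1],
    [[0.2,0,0],[0,8.7,15.7],1],
    [[0.2,0,0],[0,8.7,15.7],1]
  ]
}}

```text
time_s: 17.12
tool_pos: [567.3, 280.6, 66.8]
orientation: [2.113, 2.277, 0.056]
wrist_force: [1.0, 0.2, -1.5]
grip_width: 21.0
grip_force: 60.5
```

```bash
python3 pins.py; python3 - <<'E'
from go import *
print(manip.get_obs()["torque"],rel([0,0,0],Rt(BA,0)))
E
```

```text
[90.7, -65] [148.1  83.4] [149.  91.] 16.1
[0, -65] [167. 253.] [170. 253.] 18.3
[90.7, 65] [412.8  83.4] [407.  91.] 17.1
[0, 65] [393.4 252.9] [387. 253.] 18.0
handle in tool [-4.033e+00 -1.126e+00 -9.479e+00 -1.000e-03  3.600e-02 -1.000e-03] [ 0.3  0.  -0.2  0.2  0.  -0.2 -0.1  0.  -0.4 -0.1  0.7 -0.   0.7 -0. ]
low board [-76.1  44.9   6.5] handle board [-4.5 42.5 76.2] tilt 0.062 yaw 0.001 y-vert 1.536
17.175 ([-0.35, 0.001, -0.001], [-2.7, -11.8, -211.3])
[-0.04237615  0.26680604 -0.00324297] ([0.05, 0.001, -0.002], [-237.5, -589.1, 37.5])
```

Call:
{"api": "carry_out", "payload": {
  "steps": [
    [[0.012,0,0],[0,0.6,0.9],1],
    [[0.024,0,0],[0,1.2,1.8],1],
    [[0.036,0,0],[0,1.8,2.7],1],
    [[0.048,0,0],[0,2.4,3.6],1],
    [[0.048,0,0],[0,2.4,3.6],1],
    [[0.048,0,0],[0,2.4,3.6],1]
  ]
}}

```text
time_s: 17.92
tool_pos: [569.6, 280.7, 63.4]
orientation: [2.136, 2.301, 0.001]
wrist_force: [3.0, 0.7, 0.0]
grip_width: 21.2
grip_force: 60.7
```

```bash
python3 pins.py|tail -2; python3 - <<'E'
from go import *
print(manip.get_obs()["torque"],rel([0,0,0],Rt(BA,0)))
E
```

```text
low board [-75.7  44.   11.4] handle board [ 1.1 43.9 75.2] tilt 0.03 yaw 0.008 y-vert 1.561
17.975 ([-0.398, 0.001, -0.001], [-2.7, -24.4, -213.9])
[ 0.07758197 -0.37345415  0.00738295] ([0.002, 0.001, -0.002], [-237.5, -589.0, 62.6])
```

Call:
{"api": "carry_out", "payload": {
  "steps": [
    [[0.006,0,0],[0,0.2,0.6],1],
    [[0.01,0,0],[0,0.3,1.0],1],
    [[0.01,0,0],[0,0.3,1.0],1]
  ]
}}

```text
time_s: 18.35
tool_pos: [569.4, 280.7, 63.4]
orientation: [-2.133, -2.299, 0.011]
wrist_force: [-1.9, -0.4, 5.7]
grip_width: 21.0
grip_force: 61.8
```

```bash
python3 pins.py|tail -2; python3 - <<'E'
from go import *
o=manip.get_obs();print(o["wrist_force"],o["torque"],rel([0,0,0],Rt(BA,0)))
E
```

```text
low board [-76.5  43.4   9.2] handle board [-1.9 43.7 75.7] tilt 0.006 yaw 0.002 y-vert 1.573
18.4 ([-0.409, 0.001, -0.001], [-2.7, -26.5, -213.6])
[-2.11824023  0.14699336  6.4562939 ] [-0.02723316 -0.44143598  0.01094782] ([-0.009, 0.001, -0.001], [-237.3, -588.2, 68.7])
```

Pressing gives +6 N at an unchanged height, so the cover is flat on both cleats at the middle. Releasing now.

Call:
{"api": "carry_out", "payload": {
  "steps": [
    [[0,0,0],[0,0,0],0.7],
    [[0,0,0],[0,0,0],0.6],
    [[0,0,0],[0,0,0],0.4],
    [[0,0,0],[0,0,0],0.2],
    [[0,0,0],[0,0,0],0],
    [[0,0,0],[0,0,0],0]
  ]
}}

```text
time_s: 19.15
tool_pos: [569.2, 280.5, 61.9]
orientation: [-2.133, -2.298, 0.013]
wrist_force: [-0.6, 1.4, -0.6]
grip_width: 85.7
grip_force: 0.0
```

Call:
{"api": "carry_out", "payload": {
  "steps": [
    [[0,0,0],[0,0,-10],0],
    [[0,0,0],[0,0,-40],0],
    [[0,0,0],[0,0,-90],0],
    [[0,0,0],[-30,0,-140],0],
    [[0,0,0],[-80,-20,-180],0],
    [[0,0,0],[-130,-60,-200],0],
    [[0,0,0],[-180,-90,-210],0],
    [[0,0,0],[-220,-110,-210],0],
    [[0,0,0],[-270,-140,-210],0],
    [[0,0,0],[-320,-160,-210],0]
  ]
}}

```text
time_s: 20.4
tool_pos: [434.4, -51.5, 275.2]
orientation: [-2.134, -2.3, 0.011]
wrist_force: [0.9, -0.1, 0.5]
grip_width: 85.8
grip_force: 0.0
```

```bash
python3 - <<'E'
from go import *
s=snap("top","t9.png"); im=cv2.imread("pics/t9.png")
im=np.clip(255*(im/255.)**.7,0,255).astype(np.uint8)
for x in(-75,75):
  for y in(-115,115): cv2.circle(im,tuple(int(v) for v in proj(s,bw(x,44+y,52))[0]),2,(255,255,0),1)
cv2.imwrite("pics/t9b.png",cv2.resize(im[130:330,60:330],(800,593)))
E
```

```text
(no output)
```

View pics/t9b.png

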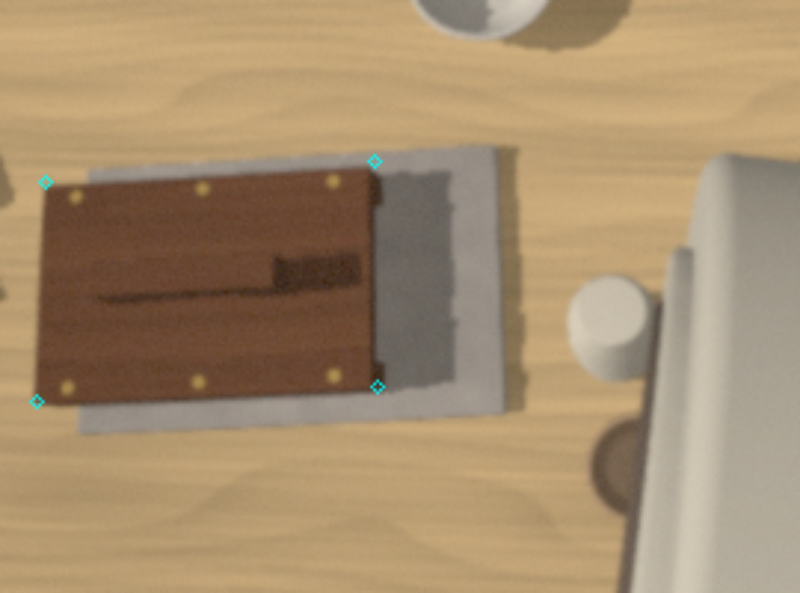

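The cover lies flat. Its corners, (45,185), (374,168), (376,390) and (37,403), are within about 3 mm of the target marks. The arm is clear, so I'm handing in.

```bash
python3 -c "
from workcell import manip
print(manip.sign_off())"
```

```text
the job is handed in; nothing more can be done
None
```

The job is handed in at about 20 s with no verdict shown: the row of tiles is pushed against the stop, the dust cover lies flat over it within about 3 mm of centre, the gripper has let go and is clear, and I saw no sign that the vase, beaker or bowl moved.

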